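# Find the worn trigger switch by feel

### The job

One of the three white trigger switches has a worn spring and clicks under a clearly lighter push than the other two. Press the black key of every switch where it stands until it clicks and stays down, never pushing a key harder than 12 N, then stand the worn one upright in the repair tray. Leave the two good switches and everything else where they are, with all three keys still down at the end.

Things in the scene. Friction and masses are not known exactly. Their poses are not given: they have to be found in the camera images.
- mat: dark rubber mat fixed to the table, 110 mm along its x, 390 mm along its y, 3 mm thick; origin at the centre of its underside, z up. Three outlined stations on it, each with one trigger switch; the switches look alike, and which station has the worn one changes each time
- station_left (a point): left station (+y end of the mat): a point on the mat's top, with the mat's axes. A loose switch (about 0.38 kg) stands on each station, its centre within 5 mm of this point, turned at most 0.12 rad from the mat. White box, 56 mm along x, 42 mm along y (grip across these), 34 mm tall; centred on its top a flat round black key 26 mm across
- station_middle (a point): middle station, alike, 130 mm from the left one. Any switch's key is screw-adjusted in height, worn or not: its top starts 48 to 56 mm above the mat. Pushed straight down, the rubbery cap gives first, 2.5 N per mm (6.5 mm at most); at the actuation force (9 N on the two good switches, 4 N on the worn one) the key drops 4 mm with a click
- station_right (a point): right station (-y end), alike, 130 mm from the middle one. On the click the push falls to almost nothing and the key then stays down by itself, 4 mm lower; pushing on only squeezes the cap again, 2.5 N per mm. It would come up only if pulled
- tray: the repair tray: open aluminium tray fixed to the table, 160 mm along its x, 150 mm along its y, 30 mm tall, walls and floor 5 mm thick, empty; origin at the centre of its underside, z up
- objective: bystander, loose: bare steel microscope objective standing upright, 34 mm diameter, 42 mm tall; origin at the centre of its underside
- vial: bystander, loose: small amber glass vial with a white screw cap, 32 mm diameter, 48 mm tall; origin at the centre of its underside
- lens_cap: bystander, loose: black lens cap lying flat, 36 mm diameter, 14 mm tall; origin at the centre of its underside
- bottle: bystander, loose: clear bottle with a blue cap, 60 mm diameter, 130 mm tall; origin at the centre of its underside
- dish: bystander, loose: round clear culture dish with lid, 63 mm diameter, 15 mm tall; origin at the centre of its underside
- slide_box: bystander, loose: flat grey slide box, 50 x 100 x 30 mm; origin at the centre of its underside
- tip_rack: bystander, loose: blue pipette-tip rack, 60 x 100 mm, 51 mm tall; origin at the centre of its underside
Not all that is in view belongs to the job. Of the things that look like the tray, the middle-sized one is meant.

How it is judged:
By the outcome, as a careful person would: the job done as asked, in the order asked, and still so for the second after the job is handed in, with the robot touching nothing.
It also fails if it takes over 64 s, if anything falls off the work surface, if the arm or the gripper's body presses on something with over 40 N, if the wrist force passes 120 N, or if a joint passes its speed limit or range.

### The arm

A 6-joint arm with a two-finger parallel gripper is mounted at the origin on the work surface. World frame = base frame: x ahead of the robot, y to its left, z up, the work surface at z = 0. Lengths are in m, angles in rad, forces in N, time in s.
With the tool pointing down it reaches from about 0.25 to 0.725 m from the base axis. Payload 9.7 kg.
Tool frame: the origin (TCP) lies midway between the tips of the shut fingers; the grasp point (between the pads) lies bot.grip_point_offset behind it (bot.grip_point_offset is the distance from the TCP to the grasp point, in m); z points along the fingers, y is the line along which they close (so a half turn about z gives the same grasp; the last joint's range is limited). The gripper opens to 85 mm and grips with 20 to 120 N. Pads are 22 mm wide; open, the fingers measure 114 mm over their backs; the gripper's body (76 mm by 85 mm) begins 54 mm behind the grasp point. The pads swing forward as they close: fully open they stand 13 mm farther back than shut.
Start: joints at [1.142, 0.087, 0.176, 1.66, 0, 1.571], TCP at [0.229, 0.5, 0.231] pointing down, gripper open.
Joint ranges: [-3.13, 3.13], [-0.85, 1.81], [-1.15, 1.24], [-2.2, 2.28], [-1.44, 1.52], [-3.14, 3.14]. Speed limits (rad/s): [2.22, 2.22, 2.57, 3.14, 3.14, 3.14].

### API

Orientations are given as a 3x3 rotation matrix whose columns are the frame's x, y, z axes.
In Python, from rig import bot gives the robot as it stands. The module is installed in compiled form; this text tells all that it offers.
- The arm moves only by the shell command python3 -m creep 'ROWS' [FORCE]. ROWS is JSON, a list of rows, each a list of 5 numbers: the shift along the tool's x, y, z in units of 30 mm (1.0 is 30 mm), then the turn about the tool's z in units of 5 degrees (1.0 is 5 degrees), then the finger opening in mm, from 0 to 85.4. In form: [[dx, dy, dz, spin, hand], ...]. A call has 1 to 12 rows; each row shifts and turns the commanded pose from where the row before left it, along the tool's axes as they then stand; what a row does not reach is not made up. A row lasts 1/10 s, in which the tool goes at most 50 mm and 8.59 degrees, less where a joint would pass 70% of its speed; a pose out of reach is approached as far as the arm can. A call is refused whole if a number of a shift passes 1 or a number of a turn 1, either way. A call with a gripper value outside its range is refused whole. The fingers move at their own pace and stop on an object; FORCE is the grip in N (left out, the last holds). Time passes only in rows, so rows that do not move let the fingers close. It gives the time, the measured TCP pose, the force, the opening and the grip force at its end, in the units of the state.
- bot.state(): the state, without advancing time (a new reading comes with each control period).
- bot.get_image(name): name is "scene" or "top"; returns a dict with "pixels" (400x640x3 uint8, blue, green, red), "depth" (400x640 float32, m along the optical axis (not along the pixel's ray), 0 where there is no reading), "fx", "fy", "cx", "cy" (pixels), "position" and "rotation" of the camera in the world. Camera axes: x right, y down, z forward; pixel columns grow to the right and rows downward; lengths in m; the calibration is good to about 2 mm. A picture is of the moment at which its call begins.
- bot.sign_off(): hands the job in; it is judged then, once.
The state is a dict: "t": time; "qpos": joint angles; "joint_vel": joint speeds; "joint_efforts": joint torques, N m; "eef_pos": TCP position; "tcp_rot": TCP orientation; "wrist_force": force on the tool from outside, world axes, zero at the start; "ft_torque": the same for the moment, N m; "gripper_width": opening from 0.0 (shut) to 1.0 (fully open); "grip_force": force on a finger pad.
Only numpy, scipy, OpenCV 4.12 (cv2) and the standard library are available. Lean on these libraries where they do the work, as an engineer would, in place of code of your own. Each camera call takes 0.05 s, during which the arm holds its last target. There are 200 camera calls.

## Working session

There is one attempt and no reset: what is moved stays moved. The work goes in short steps, Python scripts to look and compute and a shell command to move; the robot and the scene stay as the last step left them, time stands still between calls to the robot, and variables do not carry over. Pictures are saved under pics/ and viewed, at most 10 in all, crops included, and the job is handed in when it is done.

```bash
mkdir -p pics; cat > h.py <<'E'
import numpy as np, cv2
from rig import bot
def grab(n):
    im=bot.get_image(n); np.savez('last_'+n,**im); return im
def world(im,u,v,d=None):
    u=np.asarray(u,float);v=np.asarray(v,float)
    if d is None: d=im['depth'][v.astype(int),u.astype(int)]
    p=np.stack([(u-im['cx'])/im['fx']*d,(v-im['cy'])/im['fy']*d,d],-1)
    return p@np.asarray(im['rotation']).T+np.asarray(im['position'])
def load(n): return dict(np.load('last_'+n+'.npz'))
E
python3 - <<'E'
from h import *
for n in('top','scene'):
    im=grab(n); cv2.imwrite(f'pics/{n}0.png',im['pixels']); print(n,im['position'],np.round(im['rotation'],3).tolist(),im['fx'])
s=bot.state(); print(s['t'],s['eef_pos'],np.round(s['tcp_rot'],3).tolist(),s['wrist_force'],s['gripper_width'],bot.grip_point_offset)
E
```

```text
top [ 0.24295773 -0.07674206  1.23690121] [[-0.021, -0.981, 0.192], [-1.0, 0.021, -0.005], [0.001, -0.192, -0.981]] 417.85919165706434
scene [ 0.96486031 -0.084912    0.81430585] [[-0.01, 0.847, -0.532], [1.0, 0.01, -0.003], [0.003, -0.532, -0.847]] 394.69448984804535
0.1 [0.22860664 0.50003736 0.23067088] [[-0.909, 0.416, -0.0], [0.416, 0.909, -0.001], [-0.0, -0.001, -1.0]] [-0.20750576 -0.03295999  0.01530421] 1.000593722723308 0.0187
```

View pics/top0.png

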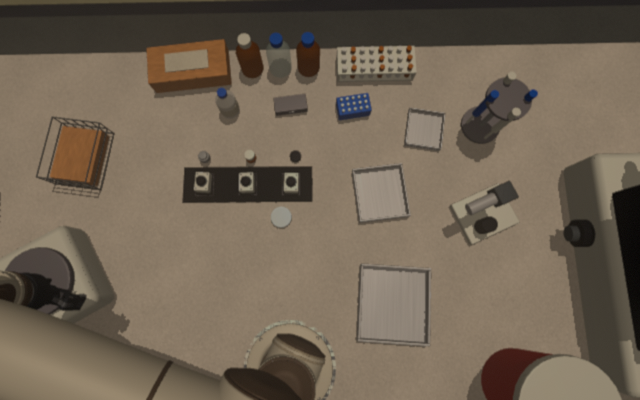

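View pics/scene0.png

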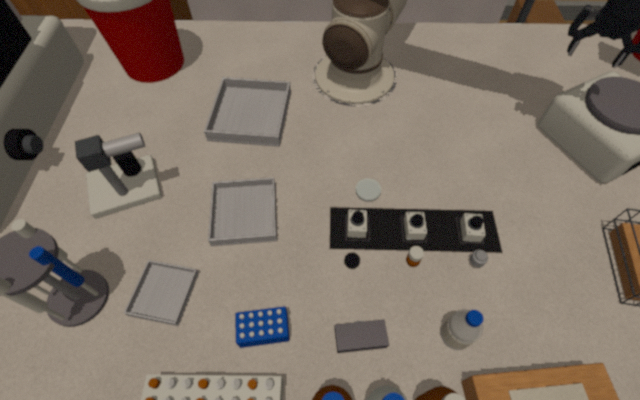

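The top view shows the mat at about (247,185), with keys at about (202,182), (246,182) and (291,182). There are three tray-like items: small (424,129), middle (380,193) and large (394,305). The middle one at (380,193) is the repair tray. The objective (204,157), vial (250,156), lens cap (295,156) and dish (281,217) stand close to the mat.

```bash
python3 - <<'E'
from h import *
im=load('top'); P=im['pixels']; D=im['depth']
c=cv2.resize(P[140:240,175:415],None,fx=3.3,fy=3.3,interpolation=cv2.INTER_CUBIC); c=cv2.convertScaleAbs(c,alpha=1.5); cv2.imwrite('pics/crop1.png',c)
vv,uu=np.mgrid[140:240,175:325]; W=world(im,uu,vv,D[140:240,175:325])
g=cv2.cvtColor(P,cv2.COLOR_BGR2GRAY)[140:240,175:325].astype(int)
z=W[...,2]
# mat
m=(g<60)&(z<.02); 
n,l,s,ce=cv2.connectedComponentsWithStats(m.astype(np.uint8))
k=1+np.argmax(s[1:,4]); q=W[l==k]; r=cv2.minAreaRect(q[:,:2].astype(np.float32)); print('mat',r,np.median(q[:,2]))
for nm,(u,v) in dict(L=(202,182),M=(246,182),R=(291,182)).items():
    near=(abs(uu-u)<14)&(abs(vv-v)<14)
    a=near&(z>.028)
    w=near&(g>100)&(z>.028)
    b=near&(g<70)&(z>.040)
    p=W[a];  r=cv2.minAreaRect(W[w][:,:2].astype(np.float32))
    print(nm,'box',np.round(r[0],4),np.round(r[1],4),round(r[2],1),'n',w.sum(),b.sum(),'topz',np.round(np.median(W[w][:,2]),4),'key',np.round(W[b].mean(0),4),np.round(np.median(W[b][:,2]),4))
    print(np.round(z[v-140-12:v-140+16:2,u-175-12:u-175+13:2]*1000).astype(int))
T=world(im,np.array([354,402,407,361,380]),np.array([171,167,217,220,193]));print('tray',np.round(T,3).tolist())
E
```

```text
mat ((0.5284258723258972, 0.1226881816983223), (0.3859408497810364, 0.1074787899851799), 89.0289077758789) 0.0047443682726697745
L box [0.3878 0.11  ] [0.4685 0.0614] 44.7 n 147 77 topz 0.0386 key [0.519  0.2378 0.1   ] 0.0559
[[   2    4    4    8    7    6    5    5    1    8    3    1    4]
 [   7    6    7   38   41   34   38   42   38   34    5    1    5]
 [   6    0    5   40   36   36   37   40   41   39   28    6    2]
 [   5    3    3   36   56   60   57   40   37   40   29    4    0]
 [   1    4    7   58   56   60   54   49   38   36   25    0    5]
 [   8    3    1   59   57   60   59   52   40   40   19   -1    6]
 [   6    9    3   43   55   57   55   51   44   39   22    7    5]
 [   7    6   37   42   44   51   40   43   41   38   12    5    3]
 [   4    4   34   42   40   35   36   43   41   35   17    9    8]
 [   5    0   41   38   38   40   39   42   38   34   11    4   12]
 [  -3   10    2   28   35   36   36   36   38   32    8 1237    5]
 [   7    3    6    2    7    4    2    8   16   12    1    4   10]
 [   4    4    5    5    4    9    5    1    5    5    6 
[... 881 characters left out ...]
  7 10  2  6  1  3  6  4  3]
 [ 3  5  4  9  7  8  9  6  4  6  4  9  6]
 [ 5  5  4 34 41 41 39 38 38 42  6  6  5]
 [ 8  2  7 40 34 59 63 38 42 37  1  3  2]
 [ 6  9  6 38 58 63 60 59 39 37  1  2  3]
 [ 2  5  4 38 61 64 57 60 40 37  3  8  1]
 [ 5  2  3 37 58 61 58 58 40 36  2  7  7]
 [ 4  3  6 39 42 51 56 46 39 38  4 -1  4]
 [ 8  6  6 37 38 42 44 41 44 39  6  5  6]
 [ 6  3  8 41 41 39 40 39 43 43  6  1  3]
 [ 6  8  3 40 41 36 38 37 34 36  0  5  3]
 [13  0  7 19 16 19 21 17 15 17  2  8  9]
 [ 5  4  7  3  7 10  2  5  3  4  7  4  4]
 [ 4  4  7  8  5  5  2  9 -1  5  5  7  3]]
tray [[0.555, -0.199, 0.03], [0.563, -0.342, 0.035], [0.417, -0.354, 0.003], [0.407, -0.213, 0.035], [0.491, -0.277, 0.006]]
```

View pics/crop1.png

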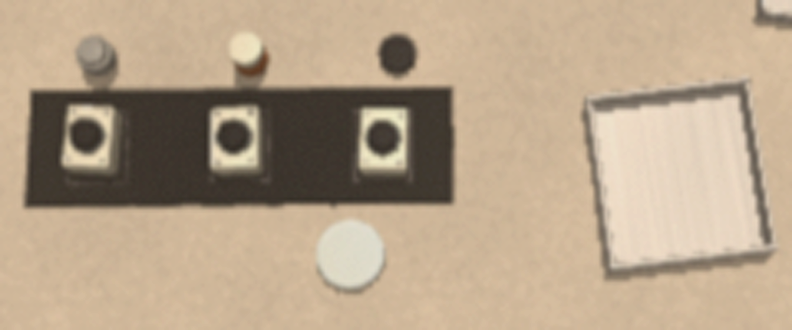

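```bash
cat > meas.py <<'E'
from h import *
def plane(im,u,v,z):
    a=world(im,u,v,np.ones(len(u))); c=np.asarray(im['position']); r=a-c
    return c+r*((z-c[2])/r[:,2])[:,None]
def run(im,keys):
    P=im['pixels'];D=im['depth'];vv,uu=np.mgrid[0:400,0:640];W=world(im,uu,vv,D);z=W[...,2];g=cv2.cvtColor(P,cv2.COLOR_BGR2GRAY).astype(int)
    for nm,(u,v) in keys.items():
        near=(abs(uu-u)<14)&(abs(vv-v)<14)&(z<.07)
        b=near&(g<70)&(z>.047); w=near&(((g>100)&(z>.031))|b)
        w=cv2.morphologyEx(w.astype(np.uint8),cv2.MORPH_OPEN,np.ones((3,3)))>0
        q=plane(im,uu[w],vv[w],.037)[:,:2]; r=cv2.minAreaRect(q.astype(np.float32))
        zk=np.median(z[b]); k=plane(im,uu[b],vv[b],zk)
        print(nm,'box',np.round(r[0],4),np.round(r[1],4),round(r[2],1),'key',np.round((k.min(0)+k.max(0))/2,4),np.round(k.mean(0),4),'ext',np.round(np.ptp(k,0),3),'zk',round(float(zk),4),b.sum())
E
python3 - <<'E'
from meas import *
im=load('top')
run(im,dict(L=(202,182),M=(246,182),R=(291,182)))
c=lambda x,y:(175+x/3.3,140+y/3.3)
u,v=np.array([c(587,97),c(747,82),c(771,247),c(608,270)]).T
Q=plane(im,u,v,.03); print('tray',np.round(Q,3).tolist(),Q.mean(0),np.linalg.norm(np.diff(Q,axis=0),axis=1))
for n,x,y,z in(('obj',95,47,.042),('vial',246,46,.048),('cap',398,52,.014),('dish',350,255,.015)):
    a=c(x,y);print(n,np.round(plane(im,np.array([a[0]]),np.array([a[1]]),z),3))
E
```

```text
L box [0.5325 0.2535] [0.0393 0.0547] 86.6 key [0.5307 0.2499 0.0568] [0.5314 0.2508 0.0568] ext [0.024 0.026 0.   ] zk 0.0568 61
M box [0.5282 0.1226] [0.0524 0.0384] 0.5 key [0.5266 0.1209 0.0561] [0.5271 0.1207 0.0561] ext [0.021 0.023 0.   ] zk 0.0561 59
R box [ 0.5254 -0.01  ] [0.0384 0.0517] 89.3 key [ 0.5231 -0.0112  0.0589] [ 0.523  -0.0111  0.0589] ext [0.021 0.02  0.   ] zk 0.0589 53
tray [[0.56, -0.196, 0.03], [0.571, -0.341, 0.03], [0.42, -0.353, 0.03], [0.402, -0.208, 0.03]] [ 0.48828615 -0.27474328  0.03      ] [0.14582052 0.15174464 0.14604653]
obj [[0.613 0.247 0.042]]
vial [[0.609 0.11  0.048]]
cap [[ 0.611 -0.025  0.014]]
dish [[0.423 0.02  0.015]]
```

```bash
python3 -m creep '[[0,0,0,-1,0],[0,0,0,-1,0],[0,0,0,-1,0],[0,0,0,-1,0],[0,0,0,-0.9,0],[0,0,0,0,0]]' 20
```

```text
t: 0.7
eef_pos: [0.2286, 0.5001, 0.2309]
tcp_rot: [[-1.0, 0.0, -0.0], [0.0, 1.0, -0.001], [0.0, -0.001, -1.0]]
wrist_force: [-0.3, -0.8, 0.7]
gripper_width: -0.001
grip_force: 0.0
```

```bash
python3 -m creep '[[-1,-0.82,0,0,0],[-1,-0.82,0,0,0],[-1,-0.82,0,0,0],[-1,-0.83,0,0,0],[-1,-0.83,0.5,0,0],[-1,-0.83,0.5,0,0],[-1,-0.83,0.7,0,0],[-1,-0.83,0.7,0,0],[-1,-0.83,0.7,0,0],[-1,-0.83,0.7,0,0],[0,0,0,0,0],[0,0,0,0,0]]'
```

```text
t: 1.9
eef_pos: [0.5284, 0.2509, 0.1164]
tcp_rot: [[-1.0, 0.005, -0.002], [0.005, 1.0, -0.001], [0.002, -0.001, -1.0]]
wrist_force: [-0.6, 0.4, 0.6]
gripper_width: 0.004
grip_force: 0.0
```

```bash
python3 -m creep '[[-0.1,0,0.5,0,0],[0,0,0.5,0,0],[0,0,0.5,0,0],[0,0,0.2,0,0],[0,0,0,0,0],[0,0,0,0,0]]'; f='wrist|eef|^t'; for i in 1; do python3 -m creep '[[0,0,0.067,0,0],[0,0,0,0,0]]'|grep -E $f; python3 -m creep '[[0,0,0.067,0,0],[0,0,0,0,0]]'|grep -E $f;  done
```

```text
t: 2.5
eef_pos: [0.5313, 0.2519, 0.0665]
tcp_rot: [[-1.0, 0.001, 0.0], [0.001, 1.0, 0.0], [-0.0, 0.0, -1.0]]
wrist_force: [0.9, 0.4, -0.2]
gripper_width: -0.001
grip_force: 0.0
t: 2.7
eef_pos: [0.5316, 0.2519, 0.0647]
tcp_rot: [[-1.0, 0.001, 0.001], [0.001, 1.0, 0.0], [-0.001, 0.0, -1.0]]
wrist_force: [-0.2, 0.1, -0.1]
t: 2.9
eef_pos: [0.5314, 0.2517, 0.0622]
tcp_rot: [[-1.0, 0.001, -0.0], [0.001, 1.0, -0.0], [0.0, -0.0, -1.0]]
wrist_force: [1.0, 0.1, -0.2]
```

```bash
f='wrist|eef|^t:'; python3 -m creep '[[0,0,0.033,0,0],[0,0,0,0,0],[0,0,0,0,0]]'|grep -E $f; python3 -m creep '[[0,0,0.033,0,0],[0,0,0,0,0],[0,0,0,0,0]]'|grep -E $f; python3 -m creep '[[0,0,0.033,0,0],[0,0,0,0,0],[0,0,0,0,0]]'|grep -E $f; python3 -m creep '[[0,0,0.033,0,0],[0,0,0,0,0],[0,0,0,0,0]]'|grep -E $f; python3 -m creep '[[0,0,0.033,0,0],[0,0,0,0,0],[0,0,0,0,0]]'|grep -E $f
```

```text
t: 3.2
eef_pos: [0.5314, 0.2517, 0.0613]
wrist_force: [0.4, -0.1, -0.5]
t: 3.5
eef_pos: [0.5313, 0.2517, 0.0602]
wrist_force: [0.5, -0.9, 0.4]
t: 3.8
eef_pos: [0.5314, 0.2517, 0.0592]
wrist_force: [0.1, 0.0, -0.2]
t: 4.1
eef_pos: [0.5313, 0.2517, 0.0582]
wrist_force: [-0.5, 0.4, -0.7]
t: 4.4
eef_pos: [0.5313, 0.2517, 0.0573]
wrist_force: [0.1, 0.5, -0.8]
```

```bash
f='wrist|eef|^t:'; python3 -m creep '[[0,0,0.033,0,0],[0,0,0,0,0],[0,0,0,0,0]]'|grep -E $f; python3 -m creep '[[0,0,0.033,0,0],[0,0,0,0,0],[0,0,0,0,0]]'|grep -E $f; python3 -m creep '[[0,0,0.033,0,0],[0,0,0,0,0],[0,0,0,0,0]]'|grep -E $f; python3 -m creep '[[0,0,0.033,0,0],[0,0,0,0,0],[0,0,0,0,0]]'|grep -E $f
```

```text
t: 4.7
eef_pos: [0.5313, 0.2517, 0.0563]
wrist_force: [0.6, -0.5, -0.9]
t: 5.0
eef_pos: [0.5315, 0.2518, 0.0554]
wrist_force: [-0.1, 0.2, 0.6]
t: 5.3
eef_pos: [0.5315, 0.2518, 0.0546]
wrist_force: [-1.2, -1.3, 3.2]
t: 5.6
eef_pos: [0.5314, 0.2518, 0.0536]
wrist_force: [-0.8, -0.6, 5.1]
```

```bash
f='wrist|eef|^t:'; python3 -m creep '[[0,0,0.033,0,0],[0,0,0,0,0],[0,0,0,0,0]]'|grep -E $f; python3 -m creep '[[0,0,0.033,0,0],[0,0,0,0,0],[0,0,0,0,0]]'|grep -E $f
```

```text
t: 5.9
eef_pos: [0.5315, 0.2518, 0.0528]
wrist_force: [-1.7, -0.5, 6.2]
t: 6.2
eef_pos: [0.5313, 0.2517, 0.051]
wrist_force: [0.7, 0.5, 1.4]
```

```bash
f='wrist|eef|^t:'; python3 -m creep '[[0,0,0.033,0,0],[0,0,0,0,0],[0,0,0,0,0]]'|grep -E $f
```

```text
t: 6.5
eef_pos: [0.5314, 0.2517, 0.0504]
wrist_force: [0.1, -0.4, 2.8]
```

```bash
python3 -m creep '[[0,0,-0.5,0,0],[0,0,-0.5,0,0],[0,-1,0,0,0],[0,-1,0,0,0],[0.13,-1,0,0,0],[0,-1,0,0,0],[0,-0.35,0,0,0],[0,0,0.4,0,0],[0,0,0.2,0,0],[0,0,0,0,0],[0,0,0,0,0]]'; f='wrist|eef|^t:'; python3 -m creep '[[0,0,0.033,0,0],[0,0,0,0,0],[0,0,0,0,0]]'|grep -E $f;python3 -m creep '[[0,0,0.033,0,0],[0,0,0,0,0],[0,0,0,0,0]]'|grep -E $f
```

```text
t: 7.6
eef_pos: [0.527, 0.1221, 0.062]
tcp_rot: [[-1.0, -0.0, -0.001], [-0.0, 1.0, -0.0], [0.001, -0.0, -1.0]]
wrist_force: [0.2, -0.5, -0.0]
gripper_width: 0.003
grip_force: 0.0
t: 7.9
eef_pos: [0.5274, 0.1215, 0.0615]
wrist_force: [-0.8, 0.2, -0.1]
t: 8.2
eef_pos: [0.5273, 0.1212, 0.0604]
wrist_force: [0.3, -0.1, -0.5]
```

```bash
f='wrist|eef|^t:'; python3 -m creep '[[0,0,0.067,0,0],[0,0,0,0,0],[0,0,0,0,0]]'|grep -E $f; python3 -m creep '[[0,0,0.033,0,0],[0,0,0,0,0],[0,0,0,0,0]]'|grep -E $f; python3 -m creep '[[0,0,0.033,0,0],[0,0,0,0,0],[0,0,0,0,0]]'|grep -E $f; python3 -m creep '[[0,0,0.033,0,0],[0,0,0,0,0],[0,0,0,0,0]]'|grep -E $f;python3 -m creep '[[0,0,0.033,0,0],[0,0,0,0,0],[0,0,0,0,0]]'|grep -E $f
```

```text
t: 8.5
eef_pos: [0.5273, 0.1212, 0.0583]
wrist_force: [-0.3, -0.4, -0.4]
t: 8.8
eef_pos: [0.5273, 0.1212, 0.0574]
wrist_force: [-0.7, 0.8, -0.8]
t: 9.1
eef_pos: [0.5273, 0.1212, 0.0564]
wrist_force: [-0.4, -0.3, 0.1]
t: 9.4
eef_pos: [0.5273, 0.1212, 0.0554]
wrist_force: [-0.0, -0.5, 0.0]
t: 9.7
eef_pos: [0.5274, 0.1213, 0.0545]
wrist_force: [0.8, -0.2, -0.3]
```

```bash
f='wrist|eef'; python3 -m creep '[[0,0,0.02,0,0],[0,0,0,0,0],[0,0,0,0,0]]'|grep -E $f; python3 -m creep '[[0,0,0.02,0,0],[0,0,0,0,0],[0,0,0,0,0]]'|grep -E $f; python3 -m creep '[[0,0,0.02,0,0],[0,0,0,0,0],[0,0,0,0,0]]'|grep -E $f; python3 -m creep '[[0,0,0.02,0,0],[0,0,0,0,0],[0,0,0,0,0]]'|grep -E $f;python3 -m creep '[[0,0,0.02,0,0],[0,0,0,0,0],[0,0,0,0,0]]'|grep -E $f
```

```text
eef_pos: [0.5274, 0.1213, 0.054]
wrist_force: [-0.4, 0.3, 1.3]
eef_pos: [0.5274, 0.1213, 0.0534]
wrist_force: [-0.5, 0.0, 4.3]
eef_pos: [0.5274, 0.1213, 0.0528]
wrist_force: [0.0, 0.1, 5.1]
eef_pos: [0.5274, 0.1213, 0.0523]
wrist_force: [-1.2, -0.6, 6.0]
eef_pos: [0.5274, 0.1213, 0.0518]
wrist_force: [-1.0, -0.4, 7.1]
```

```bash
f='wrist|eef'; python3 -m creep '[[0,0,0.02,0,0],[0,0,0,0,0],[0,0,0,0,0]]'|grep -E $f; python3 -m creep '[[0,0,0.02,0,0],[0,0,0,0,0],[0,0,0,0,0]]'|grep -E $f
```

```text
eef_pos: [0.5272, 0.1212, 0.0504]
wrist_force: [0.8, -0.5, 0.4]
eef_pos: [0.5272, 0.1212, 0.0501]
wrist_force: [-0.7, 0.2, 2.2]
```

```bash
f='wrist|eef'; python3 -m creep '[[0,0,0.02,0,0],[0,0,0,0,0],[0,0,0,0,0]]'|grep -E $f
```

```text
eef_pos: [0.5272, 0.1212, 0.0497]
wrist_force: [-1.4, -1.0, 2.1]
```

```bash
f='wrist|eef'; python3 -m creep '[[0,0,-0.5,0,0],[0,0,-0.5,0,0],[0,-1,0,0,0],[0,-1,0,0,0],[0.13,-1,0,0,0],[0,-1,0,0,0],[0,-0.4,0,0,0],[0,0,0.35,0,0],[0,0,0.2,0,0],[0,0,0,0,0],[0,0,0,0,0]]'|grep -E $f;  python3 -m creep '[[0,0,0.033,0,0],[0,0,0,0,0],[0,0,0,0,0]]'|grep -E $f;python3 -m creep '[[0,0,0.033,0,0],[0,0,0,0,0],[0,0,0,0,0]]'|grep -E $f;python3 -m creep '[[0,0,0.033,0,0],[0,0,0,0,0],[0,0,0,0,0]]'|grep -E $f
```

```text
eef_pos: [0.5231, -0.0098, 0.0628]
wrist_force: [0.5, -0.3, -0.1]
eef_pos: [0.5234, -0.0105, 0.0623]
wrist_force: [-0.2, 0.3, 0.2]
eef_pos: [0.5233, -0.0108, 0.0611]
wrist_force: [0.2, 0.7, 0.1]
eef_pos: [0.5232, -0.0108, 0.0601]
wrist_force: [0.5, -0.7, -0.2]
```

```bash
f='wrist|eef'; for k in 1; do python3 -m creep '[[0,0,0.02,0,0],[0,0,0,0,0],[0,0,0,0,0]]'|grep -E $f; python3 -m creep '[[0,0,0.02,0,0],[0,0,0,0,0],[0,0,0,0,0]]'|grep -E $f; python3 -m creep '[[0,0,0.02,0,0],[0,0,0,0,0],[0,0,0,0,0]]'|grep -E $f; python3 -m creep '[[0,0,0.02,0,0],[0,0,0,0,0],[0,0,0,0,0]]'|grep -E $f;python3 -m creep '[[0,0,0.02,0,0],[0,0,0,0,0],[0,0,0,0,0]]'|grep -E $f; python3 -m creep '[[0,0,0.02,0,0],[0,0,0,0,0],[0,0,0,0,0]]'|grep -E $f; done
```

```text
eef_pos: [0.5233, -0.0107, 0.0595]
wrist_force: [-0.7, -0.8, 0.8]
eef_pos: [0.5232, -0.0107, 0.0589]
wrist_force: [-1.0, -0.9, 0.5]
eef_pos: [0.5232, -0.0107, 0.0583]
wrist_force: [0.2, 0.6, -0.1]
eef_pos: [0.5233, -0.0107, 0.0578]
wrist_force: [0.4, 0.8, -0.3]
eef_pos: [0.5233, -0.0108, 0.0573]
wrist_force: [-1.0, 0.0, 1.7]
eef_pos: [0.5233, -0.0108, 0.0567]
wrist_force: [-1.0, -1.0, 2.9]
```

```bash
f='wrist|eef'; python3 -m creep '[[0,0,0.02,0,0],[0,0,0,0,0],[0,0,0,0,0]]'|grep -E $f; python3 -m creep '[[0,0,0.02,0,0],[0,0,0,0,0],[0,0,0,0,0]]'|grep -E $f; python3 -m creep '[[0,0,0.02,0,0],[0,0,0,0,0],[0,0,0,0,0]]'|grep -E $f; python3 -m creep '[[0,0,0.02,0,0],[0,0,0,0,0],[0,0,0,0,0]]'|grep -E $f
```

```text
eef_pos: [0.5231, -0.0108, 0.0556]
wrist_force: [0.1, -0.5, -0.9]
eef_pos: [0.5232, -0.0107, 0.0553]
wrist_force: [0.4, -0.3, -0.3]
eef_pos: [0.5232, -0.0107, 0.0547]
wrist_force: [0.0, 0.5, 0.2]
eef_pos: [0.5233, -0.0107, 0.0541]
wrist_force: [-0.0, -0.7, 0.2]
```

The click came below about 4 N, so the right switch is the worn one. Next I lift, open and descend around it.

```bash
f='wrist|eef|^t|wid'; python3 -m creep '[[0,0,-0.5,0,0],[-0.04,0,-0.7,0,75],[0,0,0,0,75],[0,0,0,0,75],[0,0,0,0,75],[0,0,0,0,75],[0,0,0,0.15,75],[0,0,0,0,75]]' 40|grep -E $f; python3 -m creep '[[0,0,0.7,0,75],[0,0,0.7,0,75],[0,0,0.7,0,75],[0,0,0.4,0,75],[0,0,0.2,0,75],[0,0,0,0,75],[0,0,0,0,75]]'|grep -E $f
```

```text
t: 17.9
eef_pos: [0.5242, -0.0107, 0.0898]
tcp_rot: [[-1.0, 0.015, -0.001], [0.015, 1.0, -0.0], [0.001, -0.0, -1.0]]
wrist_force: [0.0, -0.3, -0.1]
gripper_width: 0.879
t: 18.6
eef_pos: [0.5249, -0.0107, 0.01]
tcp_rot: [[-1.0, 0.014, 0.001], [0.014, 1.0, -0.0], [-0.001, -0.0, -1.0]]
wrist_force: [0.4, 0.2, -0.6]
gripper_width: 0.878
```

```bash
f='wrist|eef|^t|wid|grip'; python3 -m creep '[[0,0,0,0,36],[0,0,0,0,36],[0,0,0,0,36],[0,0,0,0,36],[0,0,0,0,36],[0,0,0,0,36],[0,0,0,0,36]]' 40|grep -E $f; python3 -m creep '[[0,0,-0.1,0,36],[0,0,-0.3,0,36],[0,0,-0.6,0,36],[0,0,-1,0,36],[0,0,-1,0,36],[0,0,0,0,36],[0,0,0,0,36]]'|grep -E $f
python3 - <<'E'
from h import *
im=grab('scene'); P=cv2.resize(im['pixels'][140:300,190:520],None,fx=2.4,fy=2.4); cv2.imwrite('pics/g1.png',P)
E
```

```text
t: 19.3
eef_pos: [0.525, -0.0108, 0.0101]
tcp_rot: [[-1.0, 0.014, 0.002], [0.014, 1.0, -0.0], [-0.002, -0.0, -1.0]]
wrist_force: [-1.4, -0.6, 5.8]
gripper_width: 0.484
grip_force: 41.7
t: 20.0
eef_pos: [0.5246, -0.0107, 0.0993]
tcp_rot: [[-1.0, 0.014, 0.001], [0.014, 1.0, 0.0], [-0.001, 0.0, -1.0]]
wrist_force: [-0.2, 0.1, -4.3]
gripper_width: 0.485
grip_force: 41.2
```

View pics/g1.png

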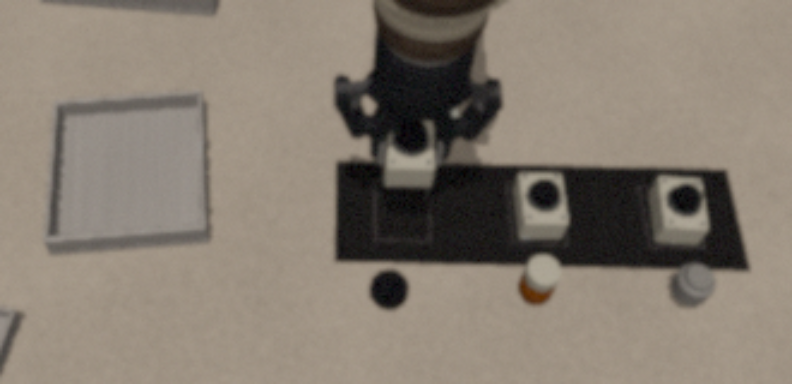

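The picture shows the worn switch held cleanly at (410,150), with the others undisturbed. I'll carry it to the tray at (130,175).

```bash
f='wrist|eef|^t|wid|grip'; python3 -m creep '[[0.12,-0.5,0,0,36],[0.12,-1,0,0,36],[0.12,-1,0,0,36],[0.12,-1,0,0,36],[0.12,-1,0,0,36],[0.12,-1,0,0,36],[0.12,-1,0,0,36],[0.12,-1,0,0,36],[0.12,-0.8,0,0,36],[0,-0.52,0,-0.5,36],[0,0,0,-0.5,36],[0,0,0,0,36]]'|grep -E $f
python3 -m creep '[[0,0,0,0,36],[0,0,0,0,36]]'|grep -E $f
python3 - <<'E'
from h import *
im=grab('scene'); P=cv2.resize(im['pixels'][140:300,160:490],None,fx=2.4,fy=2.4); cv2.imwrite('pics/g2.png',P)
E
```

```text
t: 21.25
eef_pos: [0.4869, -0.2756, 0.0976]
tcp_rot: [[-0.997, -0.072, -0.002], [-0.072, 0.997, 0.001], [0.002, 0.001, -1.0]]
wrist_force: [-0.1, -0.1, -3.3]
gripper_width: 0.485
grip_force: 41.5
t: 21.45
eef_pos: [0.4879, -0.2746, 0.0987]
tcp_rot: [[-0.997, -0.072, -0.001], [-0.072, 0.997, 0.0], [0.001, 0.0, -1.0]]
wrist_force: [0.2, -0.2, -3.7]
gripper_width: 0.486
grip_force: 41.4
```

View pics/g2.png

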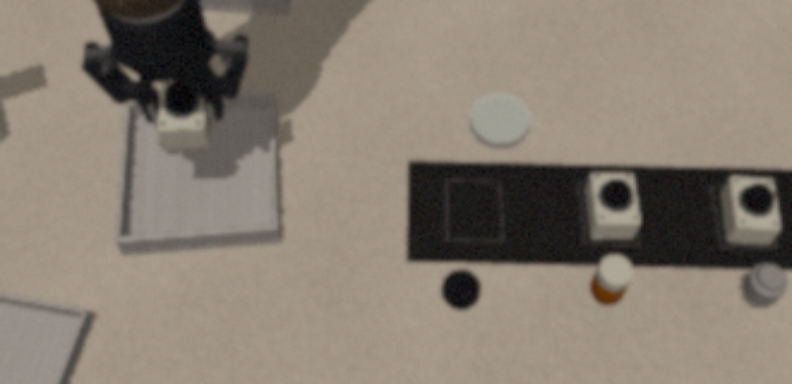

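The switch hangs at (182,120), above the tray centred at about (200,175), and sits over its middle once the height is allowed for. Lowering now.

```bash
f='wrist|eef|^t|wid|grip'; python3 -m creep '[[0,0,0.7,0,36],[0,0,0.8,0,36],[0,0,0.7,0,36],[0,0,0.4,0,36],[0,0,0.15,0,36],[0,0,0,0,36],[0,0,0,0,36],[0,0,0,0,36]]'|grep -E $f
python3 -m creep '[[0,0,0.05,0,36],[0,0,0,0,36],[0,0,0,0,36]]'|grep -E $f
```

```text
t: 22.3
eef_pos: [0.4889, -0.2752, 0.0178]
tcp_rot: [[-0.997, -0.073, 0.001], [-0.073, 0.997, -0.001], [-0.001, -0.001, -1.0]]
wrist_force: [1.1, -0.2, -3.8]
gripper_width: 0.483
grip_force: 41.4
t: 22.6
eef_pos: [0.4883, -0.2749, 0.0153]
tcp_rot: [[-0.997, -0.073, 0.0], [-0.073, 0.997, -0.0], [-0.0, -0.0, -1.0]]
wrist_force: [1.1, -0.9, -5.1]
gripper_width: 0.483
grip_force: 41.4
```

```bash
f='wrist|eef|^t|wid|grip'; python3 -m creep '[[0,0,0.05,0,36],[0,0,0,0,36],[0,0,0,0,36]]'|grep -E $f
python3 -m creep '[[0,0,0.04,0,36],[0,0,0,0,36],[0,0,0,0,36]]'|grep -E $f
```

```text
t: 22.9
eef_pos: [0.4882, -0.2748, 0.0136]
tcp_rot: [[-0.997, -0.073, -0.0], [-0.073, 0.997, 0.0], [0.0, 0.0, -1.0]]
wrist_force: [-0.5, -0.6, -3.8]
gripper_width: 0.482
grip_force: 41.4
t: 23.2
eef_pos: [0.4883, -0.2748, 0.0124]
tcp_rot: [[-0.997, -0.073, -0.0], [-0.073, 0.997, 0.0], [0.0, 0.0, -1.0]]
wrist_force: [0.2, -0.7, -2.8]
gripper_width: 0.482
grip_force: 41.4
```

```bash
f='wrist|eef|^t|wid|grip'; python3 -m creep '[[0,0,0.02,0,36],[0,0,0,0,36],[0,0,0,0,44],[0,0,0,0,47],[0,0,0,0,50],[0,0,0,0,56],[0,0,0,0,62],[0,0,0,0,62],[0,0,0,0,62]]'|grep -E $f
```

```text
t: 24.1
eef_pos: [0.4883, -0.2749, 0.0119]
tcp_rot: [[-0.997, -0.073, 0.0], [-0.073, 0.997, 0.0], [-0.0, 0.0, -1.0]]
wrist_force: [-0.5, 0.1, 0.4]
gripper_width: 0.724
grip_force: 0.0
```

```bash
f='wrist|eef|^t|wid|grip'; python3 -m creep '[[0,0,-0.3,0,62],[0,0,-0.7,0,62],[0,0,-1,0,62],[0,0,-1,0,62],[0,0,-1,0,62],[0.5,0,-1,0,62],[1,0,-1,0,62],[1,0,0,0,62],[1,0,0,0,62],[1,0,0,0,62],[0,0,0,0,62],[0,0,0,0,62]]'|grep -E $f
python3 - <<'E'
from h import *
for n,s in(('scene',np.s_[140:300,200:530]),('top',np.s_[130:250,170:420])):
    im=grab(n); cv2.imwrite(f'pics/end_{n}.png',cv2.resize(im['pixels'][s],None,fx=2.4,fy=2.4))
E
```

```text
t: 25.3
eef_pos: [0.3536, -0.2849, 0.1928]
tcp_rot: [[-0.997, -0.072, 0.001], [-0.072, 0.997, -0.001], [-0.001, -0.001, -1.0]]
wrist_force: [1.4, -0.5, -0.3]
gripper_width: 0.726
grip_force: 0.0
```

View pics/end_scene.png

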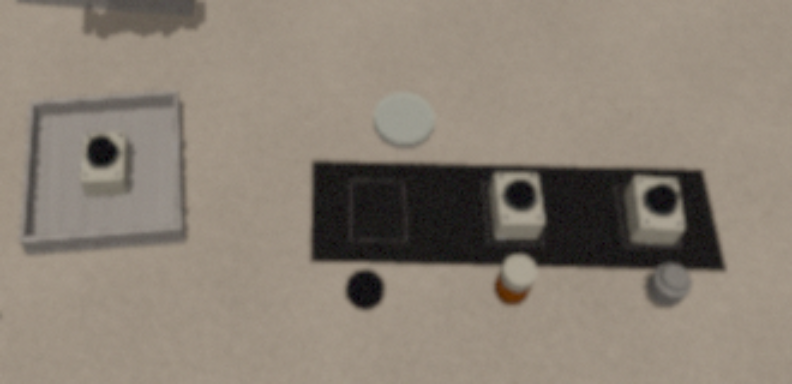

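View pics/end_top.png

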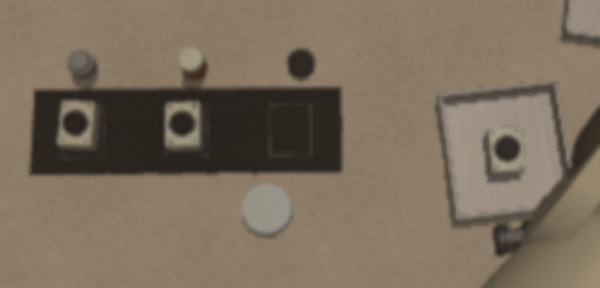

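The worn switch stands upright in the tray, at (103,160) in the scene view and (505,150) in the top view. The other two are on their stations and the bystanders haven't moved. Before handing in I'll check the key heights.

```bash
python3 - <<'E'
from meas import *
im=load('top')
run(im,dict(L=(202,182),M=(246,182),T=(381,192)))
E
```

```text
L box [0.5326 0.2535] [0.0393 0.0548] 86.6 key [0.5302 0.2509 0.0526] [0.531  0.2512 0.0526] ext [0.021 0.026 0.   ] zk 0.0526 58
M box [0.5282 0.1226] [0.0524 0.0384] 0.5 key [0.5275 0.1216 0.052 ] [0.5277 0.1215 0.052 ] ext [0.021 0.023 0.   ] zk 0.052 57
T box [ 0.4892 -0.2748] [0.0561 0.0414] 5.2 key [ 0.4871 -0.2721  0.0565] [ 0.4871 -0.2725  0.0565] ext [0.024 0.023 0.   ] zk 0.0565 60
```

```bash
python3 -c "
from rig import bot
print(bot.sign_off())"
```

```text
the job is handed in; nothing more can be done
None
```

I pressed all three keys until they clicked (highest push read 7.1 N) and they stayed down about 4 mm lower. The right switch was the worn one and now stands upright in the middle-sized tray; the other two switches and the nearby items I checked are where they were, and I handed the job in at about 25 s.

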